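# Unlock the jewellery valet's sprung rod and hold it out at its mark

### The job

The wooden jewellery valet on the dresser has a spring-return pull-out rod. Slide the transport lock knob on top of its block all the way across to the other end stop, then pull the rod out by its upright post until it lines up with its length mark, the small upright steel flag beside the rod (the pin on the post then lies over the flag), and hold it there against the spring so I can hang a chain on it: the program finishes while the robot still holds the rod. Leave the flag where it is set, and do not disturb the watch, cologne bottle, sugar-skull box or cross.

Things in the scene. Friction and masses are not known exactly. Their poses are not given: they have to be found in the camera images.
- valet: Fixed jewellery valet: wooden block 140 (x) x 80 (y) mm, top 68 mm above the dresser, on a base plate 84 mm wide, 8 mm thick, from x = +70 to -225 mm. Origin: under the block's middle, on the dresser top. Its -x axis is the way the rod pulls out, y the way the lock slides. Yaw 1.2 to 1.9 rad, so the rod comes out roughly to world -y.
- rod: Steel pull-out rod, 10 mm thick, level, 45 mm above the dresser, with an upright round post at its outer end: 14 mm in diameter, 53 to 125 mm above the dresser, then a 20 mm wide cap up to 131 mm. Origin: on the post's axis 105 mm above the dresser, a good grip height; axes parallel to the valet's. Starts pushed in: post axis at x = -115 mm, y = 0 of the valet.
- pointer_tip (a point): Tip of a 4 mm pointer pin that sticks out from the post 36 mm to the valet's -y side, 62 mm above the dresser; it moves with the rod and passes over the flag. The rod slides along the valet's -x by up to 120 mm; its spring pulls it in with 3 N when pushed in, 0.6 N more per cm, and draws it back when let go. While locked it moves only 3 mm.
- lock_grip (a point): Centre of the transport lock knob, 94 mm above the dresser: a dark steel upright block 24 (valet x) x 12 (valet y) mm, from 72 up to 106 mm above the dresser, on a flat slider plate (30 x 20 mm) on top of the wooden block; axes parallel to the valet's. At valet x = +10 mm; it slides along valet +y.
- lock (a joint): Slide of the lock knob in m: starts at 0 to 0.006 (locked), slides along the valet's +y to its end stop at 0.030 (rod free). Stiff to slide, about 1.5 N, and stays where it is left.
- flag_mark (a point): Middle of the top edge of the length-mark flag, 50 mm above the dresser: an upright steel plate 4 (valet x) x 16 (valet y) x 40 mm on a rail on the base plate, 30 mm to the valet's -y side of the rod. Axes parallel to the valet's. Set 50 to 85 mm beyond the pushed-in post, differently each time; the post is level with it when both have the same valet x. Pushed with 4 N it would slide: leave it as set.
- tray: Fixed stainless steel tray 150 (x) x 210 (y) x 16 mm with two hair ties, left of the valet. Origin: centre of its underside.
- watch: Bystander on the tray: steel watch lying on its side, bracelet loop 66 mm across, 37 mm high. Origin: centre of its underside.
- cologne: Bystander: amber glass cologne bottle 34 x 56 mm, 114 mm high with its cap. Origin: centre of its underside.
- skull_box: Bystander: white ceramic sugar-skull box, 80 mm across, 88 mm high. Origin: centre of its underside.
- cross: Bystander: small wooden cross on a 60 x 80 mm foot, 156 mm high, arms 80 mm across. Origin: centre of its underside.

How it is judged:
By the outcome, as a careful person would: the job done as asked, in the order asked, and still so for the second after the job is handed in, while the arm keeps its last pose, push and grip.
It also fails if it takes over 45 s, if anything falls off the work surface, if the arm or the gripper's body presses on something with over 40 N, if the wrist force passes 120 N, or if a joint passes its speed limit or range.

### The arm

A 6-joint arm with a two-finger parallel gripper is mounted at the origin on the work surface. World frame = base frame: x ahead of the robot, y to its left, z up, the work surface at z = 0. Lengths are in mm, angles in rad, forces in N, time in s.
With the tool pointing down it reaches from about 400 to 925 mm from the base axis. Payload 12.5 kg.
Tool frame: the origin (TCP) lies midway between the tips of the shut fingers; the grasp point (between the pads) lies 19 mm behind it (env.grip_depth is the distance from the TCP to the grasp point, in mm); z points along the fingers, y is the line along which they close (so a half turn about z gives the same grasp; the last joint's range is limited). The gripper opens to 95 mm and grips with 3 to 60 N. Pads are 20 mm wide; open, the fingers measure 119 mm over their backs; the gripper's body (75 mm by 180 mm) begins 59 mm behind the grasp point.
Start: joints at [1.237, 0.491, 1.559, -0, 1.092, -0.106], TCP at [141.128, 608.876, 214.661] pointing down, gripper open.
Joint ranges: [-3.1, 3.1], [-0.84, 2.19], [0.05, 2.79], [-1.13, 4.28], [0.06, 2.93], [-2.69, 2.69]. Speed limits (rad/s): [2.22, 2.22, 2.79, 3.14, 3.14, 3.14].

### API

Orientations are given as [roll, pitch, yaw] about the fixed x, y, z axes, in that order (R = Rz(yaw) Ry(pitch) Rx(roll)).
In Python, from cell import monitor, viewer, order, env gives the robot as it stands.
- The arm moves only by the tool move_arm, never from a script. Its argument "moves" is one flat list of numbers, 4 for each row, row after row: the shift along the tool's x, y, z normalised to -1 to 1, where 1 is 0.15 m, then the turn about the tool's z normalised to -1 to 1, where 1 is pi/2 rad. A call has 1 to 10 rows; each row shifts and turns the commanded pose from where the row before left it, along the tool's axes as they then stand; what a row does not reach is not made up. A row lasts 1/8 s, in which the tool goes at most 62.5 mm and 10.7 degrees, less where a joint would pass 70% of its speed; a pose out of reach is approached as far as the arm can. A call with a number of a shift or a turn outside -1 to 1 is refused whole. A call with a gripper value outside its range is refused whole. "claw" is the finger opening in mm, from 0 to 95.1, set as the call begins (left out, the last holds). The fingers move at their own pace and stop on an object; the grip force is fixed at half the most. Time passes only in rows, so rows that do not move let the fingers close. It gives the time, the measured TCP pose, the force, the opening and the grip force at its end, in the units of the state.
- monitor.state(): the state, without advancing time (a new reading comes with each control period).
- viewer.read_camera(name): name is "side" or "top"; returns the picture (400x640x3 uint8, red, green, blue); there is no depth.
- viewer.camera_info(name): a dict with "K" (3x3 intrinsics, pixels), "dist_coeffs" ([k1, k2, p1, p2, k3] as OpenCV has them; the pictures are not rectified), "camera_from_world" (4x4, takes a point from world to camera coordinates). Camera axes: x right, y down, z forward; pixel columns grow to the right and rows downward; lengths in mm; the calibration is good to about 2 mm. A picture is of the moment at which its call begins. camera_info takes no time and is no camera call.
- order.job_done(): hands the job in; it is judged then, once.
The state is a dict: "t": time; "joints": joint angles; "qvel": joint speeds; "tau": joint torques, N m; "eef_pos": TCP position; "tcp_rot": TCP orientation; "ft_force": force on the tool from outside, world axes, zero at the start; "moment": the same for the moment, N m; "opening": opening from 0.0 (shut) to 1.0 (fully open); "grip_force": force on a finger pad.
Only numpy, scipy, OpenCV 4.12 (cv2) and the standard library are available. Lean on these libraries where they do the work, as an engineer would, in place of code of your own. Each camera call takes 0.05 s, during which the arm holds its last target. There are 200 camera calls.

## Working session

There is one attempt and no reset: what is moved stays moved. The work goes in short steps, Python scripts to look and compute and a tool call to move; the robot and the scene stay as the last step left them, time stands still between calls to the robot, and variables do not carry over. Pictures are saved under pics/ and viewed, at most 12 in all, crops included, and the job is handed in when it is done.

Besides the shell and the picture viewer there is one more tool, called in YAML: its name, and indented under it one key for each argument. move_arm: Moves the arm, as the interface text tells. Scaled input: -1 to 1 covers 0.15 m each way for a shift and pi/2 rad each way for a turn. Its arguments: {"type":"object","properties":{"moves":{"type":"array"},"claw":{"type":"number"}},"required":["moves"]}

```bash
mkdir -p pics; ls; cat > h.py <<'E'
import numpy as np, cv2
from cell import monitor, viewer, order, env
def cam(n):
    i=viewer.camera_info(n); return np.array(i["K"]),np.array(i["dist_coeffs"]),np.array(i["camera_from_world"])
def ray(n,uv):
    K,d,T=cam(n); p=cv2.undistortPoints(np.array([[uv]],float),K,d)[0,0]
    R,t=T[:3,:3],T[:3,3]; return -R.T@t, R.T@np.array([p[0],p[1],1])
def onz(n,uv,z):
    o,r=ray(n,uv); return o+r*(z-o[2])/r[2]
def proj(n,P):
    K,d,T=cam(n); return cv2.projectPoints(np.array(P,float).reshape(-1,1,3),cv2.Rodrigues(T[:3,:3])[0],T[:3,3],K,d)[0][:,0]
def snap(n,f):
    im=viewer.read_camera(n); cv2.imwrite("pics/"+f,im[:,:,::-1]); return im
E
python3 - <<'E'
from h import *
for n in("top","side"):
    snap(n,n+"0.png"); o,r=ray(n,(320,200)); print(n,o.round(),(r/np.linalg.norm(r)).round(2))
s=monitor.state(); print(s)
E
```

```text
pics
top [ 546.   42. 1060.] [ 0.1  -0.02 -0.99]
side [ 156. -438.  686.] [ 0.54  0.54 -0.65]
{'t': 0.1, 'joints': array([ 1.23739138e+00,  4.91460558e-01,  1.55940093e+00, -1.06657335e-06,
        1.09170837e+00, -1.05604492e-01]), 'qvel': array([ 0.00054   , -0.00073022, -0.00159432,  0.00019189, -0.00090975,
        0.00129489]), 'tau': array([ 2.03314979e-03, -6.13620758e+01, -2.58599067e+01,  6.93718367e-02,
        4.70640091e-02, -1.01940409e-04]), 'eef_pos': array([141.05425081, 608.64508643, 214.13996667]), 'tcp_rot': array([-3.14062079e+00, -1.02064692e-04,  2.91379264e+00]), 'ft_force': array([-0.27515697, -0.32933759, -0.4704714 ]), 'moment': array([ 7.42299059e-03, -1.32272259e-02,  1.40057540e-06]), 'grip_force': 0.0, 'opening': 1.0019901000411526}
```

View pics/top0.png

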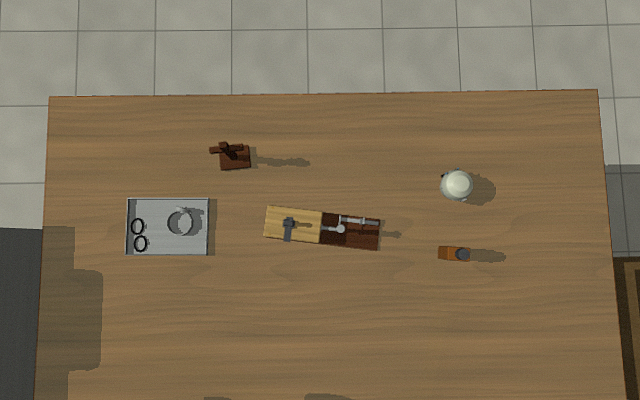

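View pics/side0.png

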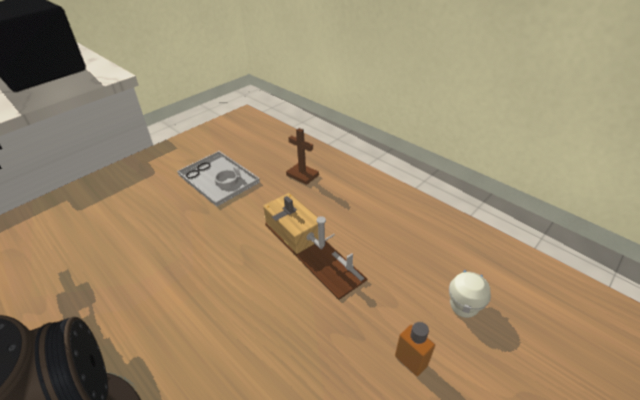

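The top view shows the block at about (293,225), the post cap at (341,229) and the flag rail at about (360,221). In the side view the knob is at (289,205), the post at (321,232) and the flag at (350,262). I'll enlarge both and fit the block.

```bash
python3 - <<'E'
from h import *
t=cv2.imread("pics/top0.png"); s=cv2.imread("pics/side0.png")
a=cv2.resize(t[195:260,255:390],None,fx=5,fy=5,interpolation=cv2.INTER_CUBIC)
b=cv2.resize(s[180:300,255:375],None,fx=5,fy=5,interpolation=cv2.INTER_CUBIC)[:600]
cv2.imwrite("pics/tc.png",a); cv2.imwrite("pics/sc.png",b)
hsv=cv2.cvtColor(t,cv2.COLOR_BGR2HSV)
for p in((280,220),(305,235),(230,300),(250,225)): print(p,hsv[p[1],p[0]])
E
```

```text
(280, 220) [ 19 134 156]
(305, 235) [ 20 125 163]
(230, 300) [ 18 106 127]
(250, 225) [ 17 114 136]
```

View pics/tc.png

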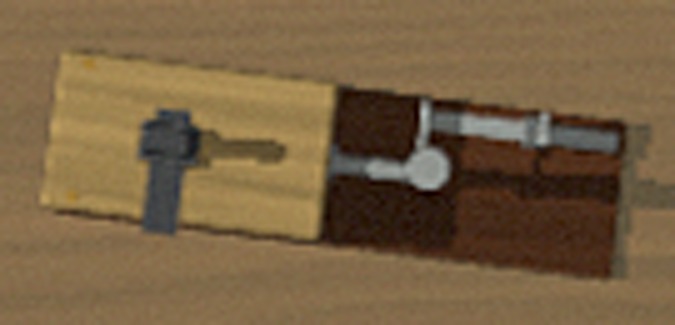

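View pics/sc.png

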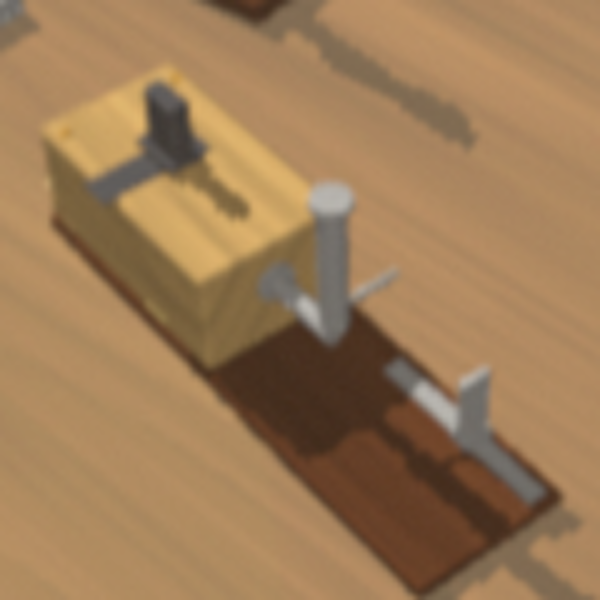

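The top crop shows the block's top corners at (62,55), (335,88), (322,242) and (40,208), the cap at (430,170) and the flag at about (543,128). In the side crop the cap is at (332,198), the flag's top edge runs from (461,380) to (490,368), and the knob top is at about (165,95).

```bash
cat >> h.py <<'E'
def tc(x,y): return ((x+.5)/5-.5+255,(y+.5)/5-.5+195)
def sc(x,y): return ((x+.5)/5-.5+255,(y+.5)/5-.5+180)
def tri(uvt,uvs):
    o1,r1=ray("top",uvt);o2,r2=ray("side",uvs)
    k=np.linalg.lstsq(np.c_[r1,-r2],o2-o1,rcond=None)[0]; a,b=o1+k[0]*r1,o2+k[1]*r2
    return (a+b)/2,np.linalg.norm(a-b)
E
python3 - <<'E'
from h import *
def fit(n,f,pix):
    C=np.array([onz(n,f(*p),68)[:2] for p in pix])
    M=np.array([(70,-40),(-70,-40),(-70,40),(70,40)],float)
    c=C.mean(0);U,S,V=np.linalg.svd(M.T@(C-c)); R=V.T@U.T
    yaw=np.arctan2(R[1,0],R[0,0]); print(n,c.round(1),yaw.round(4),"resid",(C-c-M@R.T).round(1).tolist()); return c,R
c,R=fit("top",tc,[(62,55),(335,88),(322,242),(40,208)])
c2,R2=fit("side",sc,[(170,66),(322,196),(203,281),(42,133)])
def v(P): return (R.T@(np.array(P[:2])-c)).round(1),np.round(P[2],1)
for nm,a,b in[("cap",(430,170),(332,198)),("flagtop",(543,128),(476,374)),("knobtop",(168,131),(166,95)),("pin",(426,101),(394,273))]:
    P,e=tri(tc(*a),sc(*b)); print(nm,P.round(1),"gap",e.round(1),"valet",v(P))
print("cap z",v(onz("top",tc(430,170),131)),v(onz("side",sc(332,200),131)))
print("flag z",v(onz("top",tc(543,128),50)),v(onz("side",sc(476,374),50)))
print("knob z",v(onz("top",tc(168,131),106)),v(onz("side",sc(166,95),106)))
E
```

```text
top [585.6  90.7] 1.4344 resid [[-1.6, -0.8], [-1.6, 2.0], [1.3, -0.9], [1.8, -0.3]]
side [588.2  91.3] 1.4646 resid [[-0.6, -5.7], [-2.3, 10.0], [1.3, 2.0], [1.6, -6.3]]
cap [571.3 -24.6 132.5] gap 1.8 valet (array([-116.1,   -1.5]), np.float64(132.5))
flagtop [593.6 -88.2  52.5] gap 2.0 valet (array([-176.1,  -32.2]), np.float64(52.5))
knobtop [591.3 100.1 105.2] gap 2.8 valet (array([10.1, -4.4]), np.float64(105.2))
pin [607.3 -28.   63.3] gap 0.7 valet (array([-114.6,  -37.6]), np.float64(63.3))
cap z (array([-115.7,   -0.8]), np.float64(131.0)) (array([-116.3,   -2.5]), np.float64(131.0))
flag z (array([-175.9,  -31.6]), np.float64(50.0)) (array([-175. ,  -34.6]), np.float64(50.0))
knob z (array([ 9.3, -5.6]), np.float64(106.0)) (array([10. , -2.7]), np.float64(106.0))
```

move_arm:
  moves: [0, 0, 0, 0.118, 0, 0, 0, 0.118, 0, 0, 0, 0.118, 0, 0, 0, 0.118, 0, 0, 0, 0.118, 0, 0, 0, 0.118, 0, 0, 0, 0.118, 0, 0, 0, 0.116, 0, 0, 0, 0]
  claw: 45

```text
t: 1.23
eef_pos: [141.1, 608.7, 214.4]
tcp_rot: [-3.142, 0.001, 1.435]
ft_force: [-0.6, 0.4, -0.0]
opening: 0.472
grip_force: 0.0
```

```bash
cat >> h.py <<'E'
from scipy.spatial.transform import Rotation as Ro
Y=1.434; C=np.array([585.6,90.7]); RV=np.array([[np.cos(Y),-np.sin(Y)],[np.sin(Y),np.cos(Y)]])
def W(x,y,z): return np.r_[C+RV@np.array([x,y]),z]
def go(P):
    s=monitor.state(); R=Ro.from_euler("xyz",s["tcp_rot"]).as_matrix()
    d=R.T@(np.array(P)-s["eef_pos"]); print("t",s["t"],"tcp",s["eef_pos"].round(1),"yaw",s["tcp_rot"][2].round(4),"target",np.round(P,1),"tool mm",d.round(1),"units",(d/150).round(3),"F",s["ft_force"].round(1),"op",round(s["opening"]*95,1),"grip",s["grip_force"])
E
python3 -c "
from h import *
go(W(10,-4,180))"
```

```text
t 1.225 tcp [141.1 608.7 214.4] yaw 1.4354 target [590.9 100.1 180. ] tool mm [-443.3  514.4   34.6] units [-2.955  3.429  0.23 ] F [-0.6  0.4 -0. ] op 44.8 grip 0.0
```

move_arm:
  moves: [-0.2, 0.23, 0, 0, -0.2, 0.23, 0, 0, -0.2, 0.23, 0, 0, -0.2, 0.23, 0, 0, -0.2, 0.23, 0, 0, -0.2, 0.23, 0, 0, -0.2, 0.23, 0, 0, -0.2, 0.23, 0, 0]

```text
t: 2.22
eef_pos: [382.7, 332.3, 214.7]
tcp_rot: [3.142, -0.0, 1.439]
ft_force: [0.5, 0.5, 0.5]
opening: 0.469
grip_force: 0.0
```

move_arm:
  moves: [-0.2, 0.23, 0, 0, -0.2, 0.23, 0, 0, -0.2, 0.23, 0, 0, -0.2, 0.23, 0.06, 0, -0.2, 0.23, 0.06, 0, -0.2, 0.23, 0.06, 0, -0.15, 0.209, 0.05, 0, 0, 0, 0, 0, 0, 0, 0, 0]

```text
t: 3.35
eef_pos: [589.8, 100.8, 180.0]
tcp_rot: [-3.141, -0.0, 1.436]
ft_force: [-0.2, -0.0, -0.5]
opening: 0.471
grip_force: 0.0
```

```bash
python3 -c "
from h import *
go(W(10,-4,82))
a=snap('top','t1.png');b=snap('side','s1.png')
b=cv2.resize(b[140:260,230:350,::-1],None,fx=5,fy=5,interpolation=cv2.INTER_CUBIC);cv2.imwrite('pics/s1c.png',b)"
```

```text
t 3.35 tcp [589.8 100.8 180. ] yaw 1.4364 target [590.9 100.1  82. ] tool mm [-0.6  1.3 98. ] units [-0.004  0.008  0.653] F [-0.2 -0.  -0.5] op 44.8 grip 0.0
```

View pics/s1c.png

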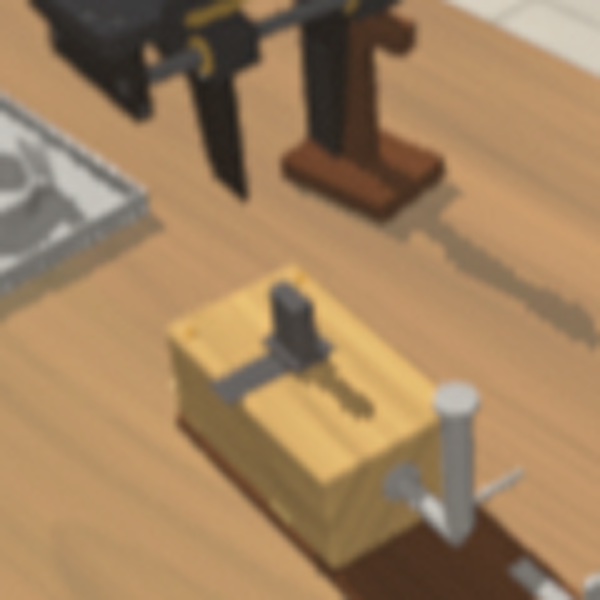

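The view shows the open fingers above the knob, one either side along the slide direction, with the cross well behind. I'll descend and grip.

move_arm:
  moves: [0, 0.004, 0.2, 0, 0, 0.004, 0.2, 0, 0, 0, 0.15, 0, 0, 0, 0.1, 0, 0, 0, 0, 0]

```text
t: 4.08
eef_pos: [591.1, 100.7, 82.2]
tcp_rot: [-3.14, 0.0, 1.435]
ft_force: [0.2, -0.9, 0.9]
opening: 0.472
grip_force: 0.0
```

move_arm:
  moves: [0, 0, 0, 0, 0, 0, 0, 0, 0, 0, 0, 0, 0, 0, 0, 0, 0, 0, 0, 0, 0, 0, 0, 0]
  claw: 0

```text
t: 4.82
eef_pos: [590.8, 100.4, 82.9]
tcp_rot: [-3.14, 0.0, 1.434]
ft_force: [-4.8, 0.7, 5.2]
opening: 0.122
grip_force: 30.0
```

```bash
python3 -c "
from h import *
go(W(10,-4,82))"
```

```text
t 4.825 tcp [590.8 100.4  82.9] yaw 1.434 target [590.9 100.1  82. ] tool mm [-0.3  0.2  0.9] units [-0.002  0.001  0.006] F [-4.8  0.7  5.2] op 11.6 grip 29.996729493141174
```

move_arm:
  moves: [0, -0.03, 0, 0, 0, -0.03, 0, 0, 0, -0.03, 0, 0, 0, -0.03, 0, 0, 0, 0, 0, 0]

```text
t: 5.45
eef_pos: [573.1, 102.9, 82.9]
tcp_rot: [-3.141, -0.0, 1.434]
ft_force: [-1.7, 0.7, 7.5]
opening: 0.128
grip_force: 30.0
```

move_arm:
  moves: [0, -0.02, 0, 0, 0, -0.01, 0, 0, 0, -0.01, 0, 0, 0, -0.01, 0, 0, 0, 0, 0, 0]

```text
t: 6.08
eef_pos: [566.2, 103.8, 82.9]
tcp_rot: [3.141, -0.0, 1.434]
ft_force: [0.8, -1.0, 7.0]
opening: 0.129
grip_force: 30.0
```

move_arm:
  moves: [0, -0.01, 0, 0, 0, -0.01, 0, 0, 0, -0.01, 0, 0, 0, 0, 0, 0]

```text
t: 6.58
eef_pos: [561.7, 104.5, 82.9]
tcp_rot: [3.141, -0.0, 1.434]
ft_force: [0.4, -1.2, 6.2]
opening: 0.125
grip_force: 30.0
```

move_arm:
  moves: [0, -0.01, 0, 0, 0, 0, 0, 0]

```text
t: 6.82
eef_pos: [561.0, 104.6, 82.9]
tcp_rot: [3.14, -0.0, 1.434]
ft_force: [4.4, -0.3, 2.7]
opening: 0.127
grip_force: 30.0
```

move_arm:
  moves: [0, -0.01, 0, 0, 0, 0, 0, 0]

```text
t: 7.08
eef_pos: [561.0, 104.6, 83.0]
tcp_rot: [3.137, -0.001, 1.434]
ft_force: [12.3, -2.1, -2.0]
opening: 0.123
grip_force: 30.0
```

move_arm:
  moves: [0, -0.01, 0, 0, 0, 0, 0, 0]

```text
t: 7.32
eef_pos: [561.0, 104.6, 83.0]
tcp_rot: [3.133, -0.001, 1.434]
ft_force: [20.2, -4.4, -6.9]
opening: 0.129
grip_force: 30.0
```

move_arm:
  moves: [0, 0.01, 0, 0, 0, 0.008, 0, 0, 0, 0, 0, 0]

```text
t: 7.7
eef_pos: [561.0, 104.6, 82.9]
tcp_rot: [3.139, -0.001, 1.434]
ft_force: [6.1, 0.2, 2.6]
opening: 0.124
grip_force: 30.0
```

move_arm:
  moves: [0, 0, 0, 0, 0, 0, 0, 0, 0, 0, 0, 0, 0, 0, -0.1, 0, 0, 0, -0.2, 0, 0, 0, -0.2, 0, 0, 0, -0.15, 0, 0, 0, 0, 0]
  claw: 45

```text
t: 8.7
eef_pos: [560.7, 104.7, 182.4]
tcp_rot: [3.138, -0.001, 1.434]
ft_force: [-0.2, -0.3, -0.7]
opening: 0.475
grip_force: 0.0
```

```bash
python3 -c "
from h import *
go(W(-115,0,180))
a=snap('top','t2.png');b=snap('side','s2.png')
b=cv2.resize(b[180:300,255:375,::-1],None,fx=5,fy=5,interpolation=cv2.INTER_CUBIC);cv2.imwrite('pics/s2c.png',b)"
```

```text
t 8.7 tcp [560.7 104.7 182.4] yaw 1.4342 target [569.9 -23.2 180. ] tool mm [-125.5   26.6    2.4] units [-0.836  0.177  0.016] F [-0.2 -0.3 -0.7] op 45.1 grip 0.0
```

View pics/s2c.png

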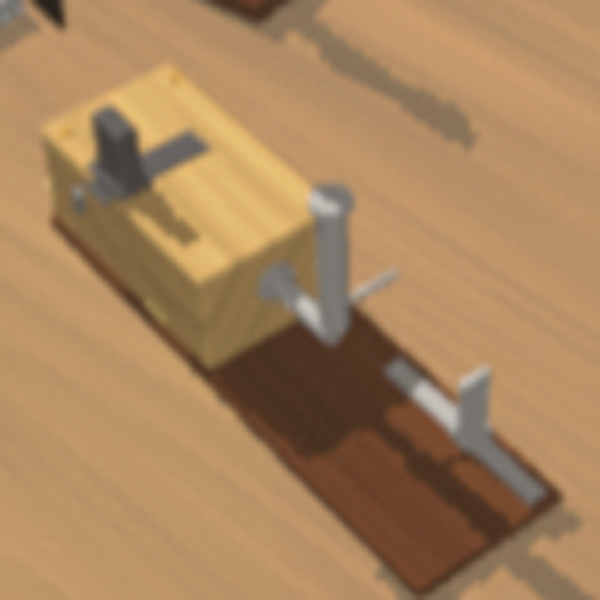

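The side view shows the knob at the near end of the slide, (120,150), with the rod and flag unmoved. Next I'll go above the post and turn a quarter so the fingers close along the pull direction.

move_arm:
  moves: [-0.2, 0.045, 0, 0, -0.2, 0.045, 0, 0, -0.2, 0.045, 0, 0, -0.2, 0.045, 0, 0, -0.038, 0.003, 0.016, 0]

```text
t: 9.43
eef_pos: [569.9, -25.0, 176.7]
tcp_rot: [-3.14, -0.0, 1.432]
ft_force: [-0.1, 0.5, -0.2]
opening: 0.471
grip_force: 0.0
```

move_arm:
  moves: [0, 0, 0, -0.111, 0, 0, 0, -0.111, 0, 0, 0, -0.111, 0, 0, 0, -0.111, 0, 0, 0, -0.111, 0, 0, 0, -0.111, 0, 0, 0, -0.111, 0, 0, 0, -0.111, 0, 0, 0, -0.112, 0, 0, 0, 0]

```text
t: 10.68
eef_pos: [569.8, -22.9, 177.0]
tcp_rot: [3.141, -0.001, 3.004]
ft_force: [1.3, 0.0, -0.3]
opening: 0.472
grip_force: 0.0
```

```bash
python3 -c "
from h import *
go(W(-115.5,-1,86))"
```

```text
t 10.675 tcp [569.8 -22.9 177. ] yaw 3.0042 target [570.8 -23.9  86. ] tool mm [-1.3 -0.8 91. ] units [-0.009 -0.005  0.607] F [ 1.3  0.  -0.3] op 44.9 grip 0.0
```

move_arm:
  moves: [-0.009, -0.005, 0.2, 0, 0, 0, 0.2, 0, 0, 0, 0.15, 0, 0, 0, 0.057, 0, 0, 0, 0, 0]

```text
t: 11.3
eef_pos: [571.2, -24.4, 86.4]
tcp_rot: [3.141, -0.001, 3.003]
ft_force: [-0.1, -0.2, -0.2]
opening: 0.472
grip_force: 0.0
```

move_arm:
  moves: [0, 0, 0, 0, 0, 0, 0, 0, 0, 0, 0, 0, 0, 0, 0, 0, 0, 0, 0, 0, 0, 0, 0, 0]
  claw: 0

```text
t: 12.05
eef_pos: [571.6, -24.4, 87.2]
tcp_rot: [3.141, 0.001, 3.005]
ft_force: [0.2, 3.9, 5.9]
opening: 0.195
grip_force: 30.0
```

```bash
python3 -c "
from h import *
go(W(-165,-1,86))
print(RV.T@(monitor.state()['eef_pos'][:2]-C))"
```

```text
t 12.05 tcp [571.6 -24.4  87.2] yaw 3.0048 target [564.1 -72.9  86. ] tool mm [  0.8 -49.1   1.1] units [ 0.006 -0.327  0.008] F [0.2 3.9 5.9] op 18.5 grip 30.00055432319641
[-115.93770246   -1.84571004]
```

The opening reads 18.5 mm, not the post's 14 mm, so I'll check before pulling.

move_arm:
  moves: [0, 0, 0, 0, 0, 0, 0, 0]

```text
t: 12.3
eef_pos: [571.6, -24.4, 87.1]
tcp_rot: [3.141, 0.001, 3.005]
ft_force: [0.3, 2.5, 5.9]
opening: 0.196
grip_force: 30.0
```

```bash
python3 -c "
from h import *
go(W(-165,-1,86))
a=snap('top','t3.png');b=snap('side','s3.png')
b=cv2.resize(b[195:275,285:375,::-1],None,fx=7,fy=7,interpolation=cv2.INTER_CUBIC);cv2.imwrite('pics/s3c.png',b)"
```

```text
t 12.3 tcp [571.6 -24.4  87.1] yaw 3.0048 target [564.1 -72.9  86. ] tool mm [  0.8 -49.1   1.1] units [ 0.006 -0.327  0.008] F [0.3 2.5 5.9] op 18.6 grip 30.000678598880768
```

View pics/s3c.png

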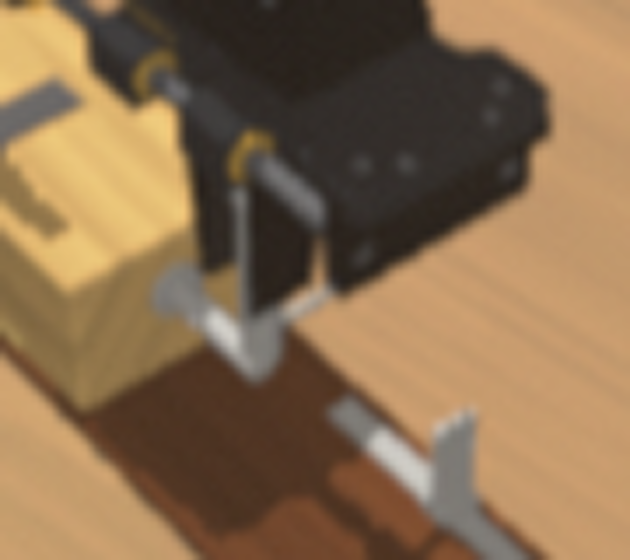

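The fingers straddle the post, but their upper part probably touches the 20 mm cap. I'll regrip about 11 mm lower.

move_arm:
  moves: [0, 0, 0, 0, 0, 0, 0, 0, 0, 0, 0.04, 0, 0, 0, 0.035, 0, 0, 0, 0, 0]
  claw: 45

```text
t: 13.02
eef_pos: [571.0, -24.6, 74.7]
tcp_rot: [3.142, -0.001, 3.005]
ft_force: [0.5, -0.3, 0.3]
opening: 0.471
grip_force: 0.0
```

move_arm:
  moves: [0, 0, 0, 0, 0, 0, 0, 0, 0, 0, 0, 0, 0, 0, 0, 0, 0, 0, 0, 0, 0, 0, 0, 0]
  claw: 0

```text
t: 13.78
eef_pos: [571.4, -24.5, 75.5]
tcp_rot: [3.141, 0.0, 3.005]
ft_force: [0.7, 2.8, 1.4]
opening: 0.198
grip_force: 30.0
```

The reading is the same at both heights, so the finger backs rest on the cap and the fingers enclose the post. I'll pull slowly and watch whether the rod follows.

move_arm:
  moves: [0, -0.02, 0, 0, 0, -0.03, 0, 0, 0, -0.03, 0, 0, 0, -0.02, 0, 0, 0, 0, 0, 0]

```text
t: 14.4
eef_pos: [569.3, -39.8, 75.5]
tcp_rot: [3.142, -0.0, 3.005]
ft_force: [-0.3, 4.3, 4.5]
opening: 0.191
grip_force: 30.0
```

```bash
python3 -c "
from h import *
go(W(-165,-1,86))
print(RV.T@(monitor.state()['eef_pos'][:2]-C))
a=snap('top','t4.png');b=snap('side','s4.png')
b=cv2.resize(b[195:275,285:375,::-1],None,fx=7,fy=7,interpolation=cv2.INTER_CUBIC);cv2.imwrite('pics/s4c.png',b)"
```

```text
t 14.4 tcp [569.3 -39.8  75.5] yaw 3.0045 target [564.1 -72.9  86. ] tool mm [  0.6 -33.5 -10.5] units [ 0.004 -0.223 -0.07 ] F [-0.3  4.3  4.5] op 18.1 grip 30.000286102294922
[-131.48090079   -1.60761879]
```

View pics/s4c.png

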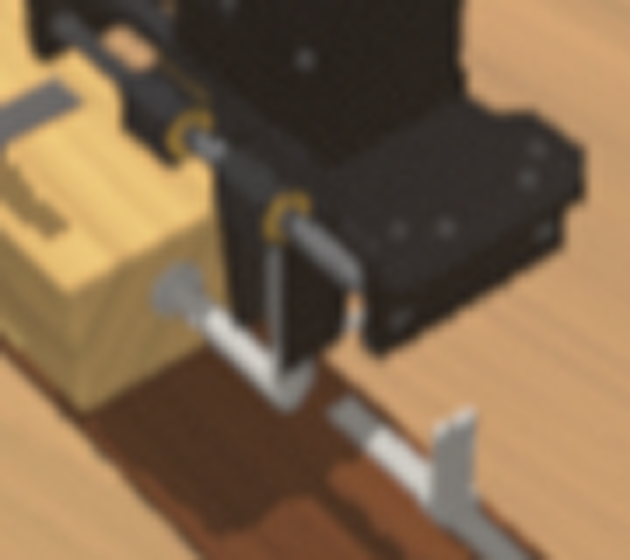

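The rod follows the gripper and the post is still centred between the fingers. The flag is untouched at about (452,460). I'll pull nearly to it.

move_arm:
  moves: [0, -0.05, 0, 0, 0, -0.06, 0, 0, 0, -0.06, 0, 0, 0, -0.06, 0, 0, 0, -0.04, 0, 0, 0, 0, 0, 0, 0, 0, 0, 0]

```text
t: 15.38
eef_pos: [563.7, -79.3, 75.5]
tcp_rot: [3.141, -0.0, 3.005]
ft_force: [-0.1, 6.3, 4.5]
opening: 0.195
grip_force: 30.0
```

```bash
python3 -c "
from h import *
go(W(-175.5,-1,75))
print(RV.T@(monitor.state()['eef_pos'][:2]-C))
a=snap('top','t5.png');b=snap('side','s5.png')
b=cv2.resize(b[225:285,310:380,::-1],None,fx=8,fy=8,interpolation=cv2.INTER_CUBIC)
a=cv2.resize(a[195:255,320:390,::-1],None,fx=8,fy=8,interpolation=cv2.INTER_CUBIC)
c=cv2.resize(np.hstack([b[:,:400],a[:,150:550]]),None,fx=1,fy=1);cv2.imwrite('pics/s5c.png',b);cv2.imwrite('pics/c5.png',c)"
```

```text
t 15.375 tcp [563.7 -79.3  75.5] yaw 3.0048 target [562.7 -83.3  75. ] tool mm [ 0.4 -4.1  0.5] units [ 0.003 -0.027  0.003] F [-0.1  6.3  4.5] op 18.6 grip 30.00037908554077
[-171.42147147   -1.44050007]
```

View pics/s5c.png

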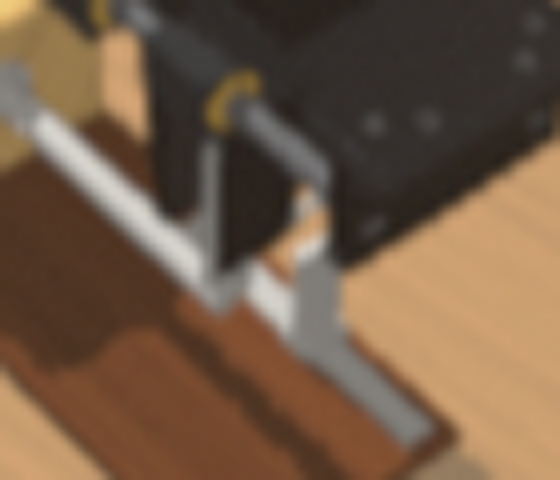

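The pin is at about (312,230) in the crop, just behind the flag's top edge, with the flag still in place. I'll sample brightness profiles for the exact pin-to-flag offset.

```bash
python3 - <<'E'
from h import *
def prof(n,f,ys,z,x0,x1):
    g=cv2.cvtColor(cv2.imread(f),cv2.COLOR_BGR2HSV).astype(np.float32)
    xs=np.arange(x0,x1,1.); acc=0
    for y in ys:
        p=proj(n,[W(x,y,z) for x in xs]).astype(np.float32)
        acc=acc+cv2.remap(g,p[:,:1],p[:,1:],cv2.INTER_LINEAR)[:,0]
    a=acc/len(ys); return xs,a
for n in("top","side"):
    for nm,ys,z,x0,x1 in[("pin0",np.arange(-33,-17,2),62,-127,-102),("flag0",np.arange(-36,-23,2),50,-190,-162)]:
        xs,a=prof(n,f"pics/{n}0.png",ys,z,x0,x1)
        print(n,nm,xs[0],"V",a[:,2].round().astype(int).tolist(),"S",a[:,1].round().astype(int).tolist())
E
```

```text
top pin0 -127.0 V [79, 78, 77, 76, 77, 76, 75, 71, 71, 85, 109, 128, 140, 144, 126, 86, 51, 44, 46, 49, 51, 51, 51, 51, 51] S [63, 68, 74, 77, 78, 76, 77, 79, 66, 40, 16, 12, 11, 13, 46, 117, 189, 205, 197, 183, 181, 186, 183, 178, 169]
top flag0 -190.0 V [86, 87, 88, 86, 85, 84, 82, 80, 78, 77, 86, 103, 121, 134, 145, 146, 134, 121, 109, 101, 101, 105, 109, 117, 126, 130, 129, 130] S [45, 47, 49, 50, 52, 55, 57, 56, 53, 48, 44, 32, 18, 11, 10, 10, 12, 15, 16, 16, 17, 16, 16, 17, 22, 29, 38, 43]
side pin0 -127.0 V [178, 178, 178, 178, 178, 177, 176, 173, 168, 162, 157, 153, 154, 158, 164, 170, 174, 177, 178, 177, 175, 173, 170, 167, 164] S [116, 116, 116, 116, 116, 115, 114, 110, 103, 91, 77, 62, 50, 47, 50, 59, 71, 84, 96, 105, 109, 111, 109, 106, 103]
side flag0 -190.0 V [152, 148, 144, 139, 135, 130, 125, 121, 118, 118, 122, 130, 142, 155, 166, 175, 179, 180, 180, 179, 178, 178, 178, 178, 178, 178, 178, 178] S [82, 75, 68, 60, 53, 46, 41, 35, 29, 25, 22, 20, 21, 26, 33, 44, 58, 72, 88, 101, 109, 114, 115, 116, 115, 115, 115, 116]
```

View pics/c5.png

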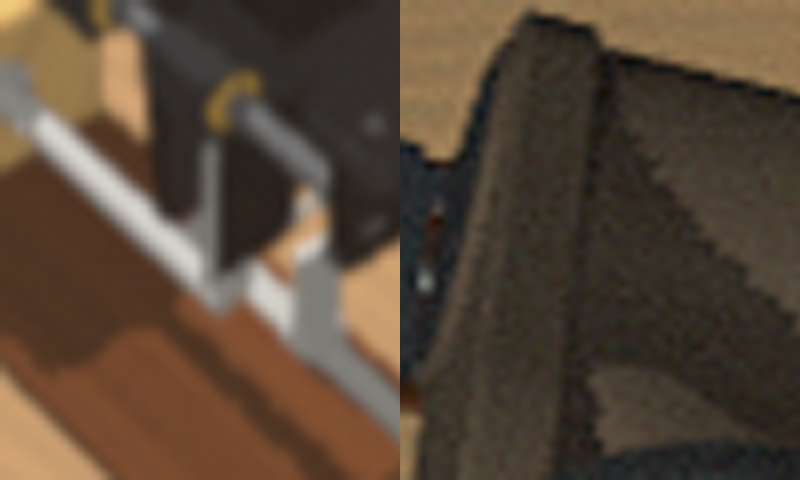

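move_arm:
  moves: [0, -0.015, 0, 0, 0, -0.015, 0, 0, 0, -0.007, 0, 0, 0, 0, 0, 0, 0, 0, 0, 0]

```text
t: 16.1
eef_pos: [562.9, -84.7, 75.5]
tcp_rot: [3.141, -0.0, 3.005]
ft_force: [-0.2, 7.2, 5.9]
opening: 0.195
grip_force: 30.0
```

```bash
python3 - <<'E'
from h import *
go(W(-176.9,-1,75)); print(RV.T@(monitor.state()['eef_pos'][:2]-C))
b=snap('side','s6.png')
b=cv2.resize(b[235:275,325:375,::-1],None,fx=12,fy=12,interpolation=cv2.INTER_CUBIC)
cv2.imwrite('pics/s6c.png',b)
for x in(-173,-176): # expected crop pixels of pin tip/inner, flag top ends
    p=proj("side",[W(x,-36,62),W(x,-20,62),W(x,-38,50),W(x,-22,50)]); print(x,((p-[325,235]+.5)*12-.5).round().tolist())
E
```

```text
t 16.1 tcp [562.9 -84.7  75.5] yaw 3.0051 target [562.5 -84.7  75. ] tool mm [ 0.4 -0.1  0.5] units [ 0.003 -0.001  0.003] F [-0.2  7.2  5.9] op 18.5 grip 30.000381767749786
[-176.8117851    -1.41499964]
-173 [[303.0, 184.0], [236.0, 226.0], [310.0, 223.0], [243.0, 265.0]]
-176 [[314.0, 194.0], [247.0, 236.0], [320.0, 233.0], [254.0, 275.0]]
```

View pics/s6c.png

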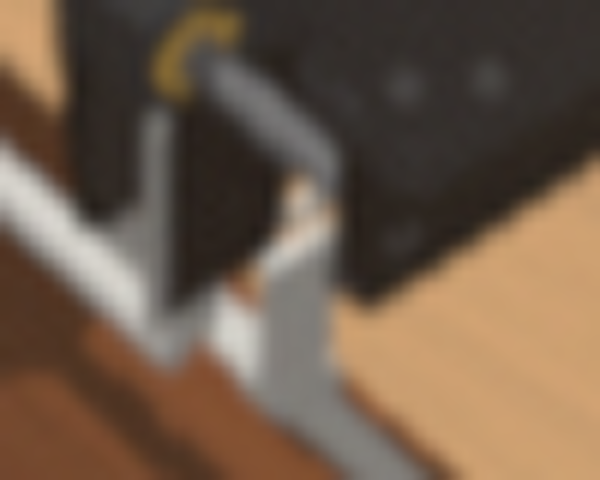

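The crop shows the pin, near (300,205), lying directly over the flag's top edge from (262,275) to (330,232). That is within about 0.5 mm of the aligned projection. The rod is held steadily at 30 N grip, so I'm handing in.

```bash
python3 -c "
from h import *
print(order.job_done())"
```

```text
the job is handed in; nothing more can be done
None
```

I slid the lock knob to its far end stop, pulled the rod out about 61 mm so the pin lies over the flag (to about 0.5 mm by camera), and handed the job in with the gripper still holding it; the fingers seem to bear partly on the post's cap, and I saw no sign of the flag moving or anything else being touched.

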